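# Swap the battery on the workshop charger

### The job

Pull the tall charged battery pack up out of the charger on the bench and set it down standing upright in the wooden tray. Then put the other tall pack, the flat one standing on the bench, into the bay that came free and push it fully home, and last push the charger's switch lever all the way over, away from the robot, to start charging. Do not drop the packs, and leave the short pack in its bay and the other things on the bench where they are.

Things in the scene. Friction and masses are not known exactly. Their poses are not given: they have to be found in the camera images.
- charged_pack: tall charged pack, in either charger bay at the start: black upright block 120 mm tall, 40 mm thick (its x), 60 mm wide (its y), same either way round; origin at the centre of its underside. A grey rim (48 x 68 mm) rings it 46 to 52 mm up: grip across the 40 mm, above the rim. About 0.35 kg. Sprung balls hold it: pulling straight up takes 10 to 20 N in all over the first 10 mm; clear after 50 mm
- flat_pack: flat pack standing on the bench between robot and charger, same shape, size and mass as charged_pack; foot tapered over its lowest 8 mm, grooves in its two y end faces 11 to 28 mm up. Home in a bay, its rim rests on the dock top and its origin is 4 mm above the bench. Pushed down it meets the sprung balls about 20 mm before home and needs up to 10 N there: its weight is not enough
- short_pack: short battery pack that stands in the other charger bay and stays there: as the tall ones up to the rim but only 75 mm tall in all.
- dock: charger fixed to the bench: grey block 110 (its x) x 290 (its y) x 50 mm high, origin at the centre of its underside, x pointing away from the robot. Two equal bays open upward in its top, 48 mm deep, 43 (x) x 63 mm (y): 1.5 mm play round a pack. A sprung steel ball in each y end of a bay, 22 mm above the bench. Packs sit turned as the dock is, or half a turn from it
- bay_a (a point): centre of the mouth of one bay, at the dock's top face: dock frame x 0, y +85 mm, z 50 mm.
- bay_b (a point): centre of the mouth of the other bay: dock frame x 0, y -20 mm, z 50 mm.
- switch (a joint): angle of the charger's toggle lever: near 0 (off) it leans 0.5 rad towards the robot (dock's -x), 1.0 (on, its end stop) it leans 0.5 rad away (dock's +x). It stays where left; moving it takes 1 to 2 N at the ball.
- switch_tip (a point): centre of the lever's black end ball, 26 mm across, on a 10 mm rod. The lever pivots about the dock's y direction at dock frame x 0, y -105, z 72 mm, on a block 70 (x) x 50 (y) x 25 mm high on the dock top; ball centre 60 mm from the pivot: it goes from x -29 mm over the top (z 132 mm) to x +29 mm, z 125 mm at both ends. Carry packs over it, not into it
- tray: empty loose open wooden tray, 180 (its x) by 140 (its y) by 35 mm high, walls and floor 6 mm thick, mass 0.8 kg; origin at the centre of its underside. The charged pack goes inside, on its floor.
- glue: bystander: pale glue bottle, 60 mm in diameter, 170 mm tall, origin at the centre of its foot.
- drill: bystander: cordless drill lying on its side to the left of the charger, about 170 by 160 mm and 52 mm high, origin under its motor barrel.
- sander: bystander: cork and wood sanding block 100 by 60 by 42 mm, origin at the centre of its underside.
Things that resemble listed ones, but are neither listed nor needed, are in the scene too. Leave any blue look-alike of the charged_pack alone. Leave any red look-alike of the short_pack alone.

How it is judged:
By the outcome, as a careful person would: the job done as asked, in the order asked, and still so for the second after the job is handed in, with the robot touching nothing.
It also fails if it takes over 67 s, if anything falls off the work surface, if the arm or the gripper's body presses on something with over 40 N, if the wrist force passes 120 N, or if a joint passes its speed limit or range.

### The arm

A 7-joint arm with a two-finger parallel gripper is mounted at the origin on the work surface. World frame = base frame: x ahead of the robot, y to its left, z up, the work surface at z = 0. Lengths are in m, angles in rad, forces in N, time in s.
With the tool pointing down it reaches from about 0.35 to 0.775 m from the base axis. Payload 3.1 kg.
Tool frame: the origin (TCP) lies on the centre line of the jaws, within the pads' length; the fingertips stand 17 mm ahead of it and the grasp point (between the pads) lies 2 mm behind it; z points along the fingers, y is the line along which they close (so a half turn about z gives the same grasp; the last joint's range is limited). The gripper opens to 85 mm and grips with 20 to 120 N. Pads are 22 mm wide; open, the fingers measure 114 mm over their backs; the gripper's body (76 mm by 85 mm) begins 54 mm behind the grasp point. The pads swing forward as they close: fully open they stand 13 mm farther back than shut.
Start: joints at [1.244, 0.311, 0.014, 1.512, -0.004, 1.319, -0.027], TCP at [0.155, -0.528, 0.248] pointing down, gripper open.
Joint ranges: [-2.7, 2.7], [-0.3, 1.91], [-1.27, 1.3], [0.12, 2.57], [-1.44, 4.58], [0.2, 2.03], [-3.05, 3.05]. Speed limits (rad/s): [2.79, 2.79, 3.14, 3.14, 3.14, 3.14, 3.14].

### API

Orientations are given as a unit quaternion [w, x, y, z].
In Python, from workcell import * gives the robot as it stands.
- The arm moves only by the tool play_rows, never from a script. Its argument "targets" is a list that holds one entry, the list of rows, each a list of 5 numbers: the opening, from 0 (shut) to 1 (fully open), then the shift along the tool's x, y, z in cm, then the turn about the tool's z in rad. A call has 1 to 5 rows; each row is the pose to reach, as a shift and turn from the pose commanded when the call began, along the tool's axes at that moment; what a row does not reach only later rows make up. A row lasts 1/10 s, in which the tool goes at most 50 mm and 8.59 degrees, less where a joint would pass 70% of its speed; a pose out of reach is approached as far as the arm can. A call with a gripper value outside its range is refused whole. The fingers move at their own pace and stop on an object; "force" is the grip in N (left out, the last holds). Time passes only in rows, so rows that repeat a pose let the fingers close. It gives the time, the measured TCP pose, the force, the opening and the grip force at its end, in the units of the state.
- get_obs(): the state, without advancing time (a new reading comes with each control period).
- grab_frame(name): name is "scene" or "top" or "wrist"; returns a dict with "img" (384x512x3 uint8, blue, green, red), "fx", "fy", "cx", "cy" (pixels), "rvec" (rotation vector, rad) and "tvec" (3), from world to camera coordinates, as OpenCV has them. Camera axes: x right, y down, z forward; pixel columns grow to the right and rows downward; lengths in m; the calibration is good to about 2 mm. A picture is of the moment at which its call begins. There is no depth.
- close_job(): hands the job in; it is judged then, once.
The state is a dict: "time": time; "joint_pos": joint angles; "joint_velocities": joint speeds; "tau": joint torques, N m; "tcp_pos": TCP position; "eef_rot": TCP orientation; "contact_force": force on the tool from outside, world axes, zero at the start; "wrist_torque": the same for the moment, N m; "opening": finger opening in m; "grasp_force": force on a finger pad.
Only numpy, scipy, OpenCV 4.12 (cv2) and the standard library are available. Lean on these libraries where they do the work, as an engineer would, in place of code of your own. Each camera call takes 0.05 s, during which the arm holds its last target. There are 200 camera calls.

## Working session

There is one attempt and no reset: what is moved stays moved. The work goes in short steps, Python scripts to look and compute and a tool call to move; the robot and the scene stay as the last step left them, time stands still between calls to the robot, and variables do not carry over. Pictures are saved under pics/ and viewed, at most 10 in all, crops included, and the job is handed in when it is done.

Besides the shell and the picture viewer there is one more tool, called after ">>>" as name(argument=value, ...) on one line, values as JSON. play_rows: Moves the arm, as the interface text tells. Its arguments: {"type":"object","properties":{"targets":{"type":"array","items":{"type":"array","items":{"type":"array","items":{"type":"number"}}}},"force":{"type":"number"}},"required":["targets"]}

```bash
mkdir -p pics; ls; cat > h.py <<'E'
from workcell import *
import numpy as np, cv2
def ray(f,u,v):
    R,_=cv2.Rodrigues(np.array(f["rvec"],float)); t=np.array(f["tvec"],float).ravel()
    d=R.T@np.array([(u-f["cx"])/f["fx"],(v-f["cy"])/f["fy"],1]); return -R.T@t,d
def onz(f,u,v,z):
    c,d=ray(f,u,v); return c+d*(z-c[2])/d[2]
def proj(f,p):
    q,_=cv2.projectPoints(np.array([p],float),np.array(f["rvec"],float),np.array(f["tvec"],float),np.array([[f["fx"],0,f["cx"]],[0,f["fy"],f["cy"]],[0,0,1]],float),None); return q.ravel()
E
python3 - <<'E'
from h import *
import pickle
fs={n:grab_frame(n) for n in("scene","top")}
pickle.dump(fs,open("f0.pkl","wb"))
for n,f in fs.items():
    cv2.imwrite(f"pics/{n}0.png",cv2.resize(f["img"],(800,600),interpolation=cv2.INTER_CUBIC))
    print(n,f["fx"],f["cx"],f["cy"],ray(f,f["cx"],f["cy"]))
print(get_obs())
E
```

```text
pics
scene 490.90406148062686 257.58885027263295 192.40125744985082 (array([ 1.19409023, -0.37663927,  1.42134342]), array([-0.40892498,  0.28744215, -0.86611625]))
top 441.4721955224646 254.61294982937693 199.9433045269133 (array([0.40077508, 0.08790388, 1.36585402]), array([ 0.13655251, -0.02339637, -0.99035651]))
{'time': 0.1, 'joint_pos': array([ 1.2442841 ,  0.31169805,  0.0139982 ,  1.51287897, -0.00440744,
        1.31921454, -0.02719698]), 'joint_velocities': array([ 0.00039203, -0.0020835 ,  0.00107562, -0.00213265,  0.00072754,
       -0.00082068, -0.00050431]), 'tau': array([ 4.20878359e-04, -3.80851400e+01,  1.46334018e-01, -2.31240571e+01,
        1.21682027e-02,  8.07208096e-03, -2.92368532e-05]), 'tcp_pos': array([ 0.15437936, -0.52724902,  0.2473081 ]), 'eef_rot': array([-1.06616969e-03,  9.89871626e-01,  1.41961226e-01, -1.96046345e-04]), 'contact_force': array([ 0.58827639,  0.12307533, -0.92678924]), 'wrist_torque': array([-0.00418378, -0.00494352,  0.04640853]), 'grasp_force': 0.0, 'opening': 0.08565200612463739}
```

View pics/scene0.png

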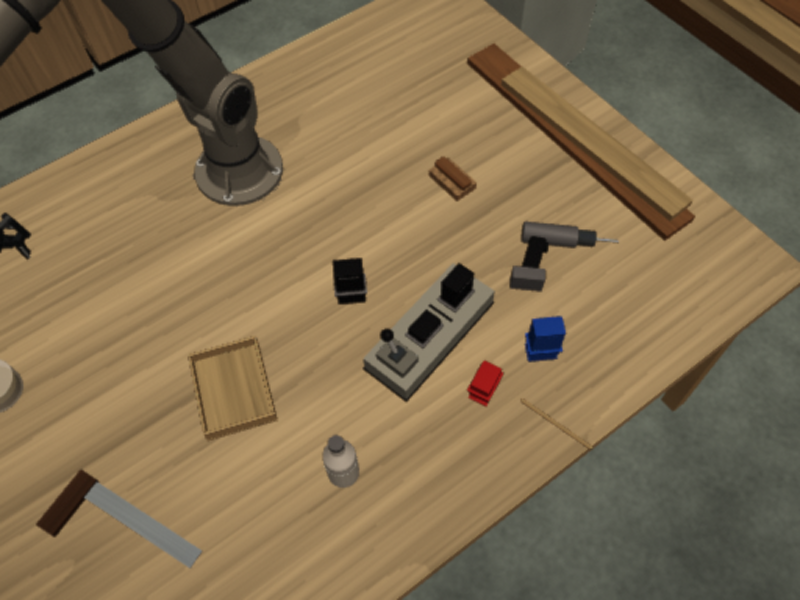

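View pics/top0.png

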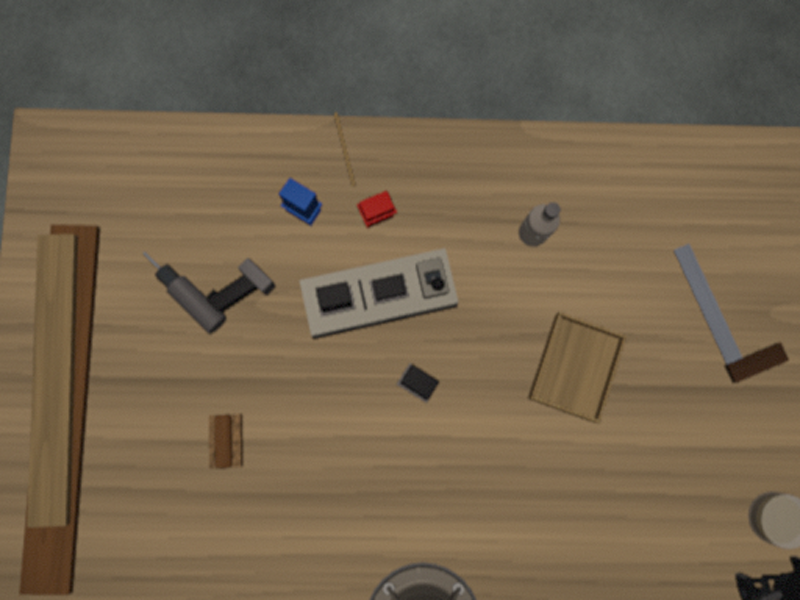

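Scene picture (800x600): the charged pack is black and tall at (457,285), in the dock bay far from the lever. The short pack is at (424,327) and the flat pack stands at (349,280). The tray is at (232,388).

Candidates for the charged pack in the top view:
- black in dock (335,297): tall, so this is my choice
- black in dock (388,288): the short pack
- black on bench (418,382): the flat pack
- blue (300,200) and red (377,208): look-alikes, to be left alone

Next I measure and check this in one crop.

```bash
python3 - <<'E'
from h import *
import pickle
fs=pickle.load(open("f0.pkl","rb")); s=1.5625
f=fs["top"]; im=f["img"]; hsv=cv2.cvtColor(im,cv2.COLOR_BGR2HSV)
def rect(m,seed,z,name,f=f):
    n,l,st,c=cv2.connectedComponentsWithStats(m.astype(np.uint8))
    k=l[int(seed[1]/s),int(seed[0]/s)]
    if k==0: print(name,"miss");return
    cs,_=cv2.findContours((l==k).astype(np.uint8),cv2.RETR_EXTERNAL,cv2.CHAIN_APPROX_NONE)
    P=max(cs,key=cv2.contourArea).reshape(-1,2).astype(float)
    W=np.array([onz(f,u,v,z)[:2] for u,v in P],np.float32)
    r=cv2.minAreaRect(W); b=cv2.boxPoints(r)
    e=[b[1]-b[0],b[2]-b[1]]; 
    L=max(e,key=np.linalg.norm)
    print(name,"c",np.round(r[0],4),"size",np.round(r[1],4),"long axis ang",round(np.degrees(np.arctan2(L[1],L[0]))%180,1), "px",st[k])
v=hsv[...,2]; S=hsv[...,1]
print({n:hsv[int(y/s),int(x/s)].tolist() for n,(x,y) in dict(tall=(335,297),short=(388,288),flat=(418,380),dock=(310,290),dock2=(365,290),side=(385,320),bench=(500,330),tray=(575,365),trayw=(586,322),lev=(436,284)).items()})
g=(S<60)&(v>70)
rect(cv2.morphologyEx(g.astype(np.uint8),cv2.MORPH_CLOSE,np.ones((13,13)))>0,(310,290),.05,"dock")
for t in (30,45):
  k=v<t
  rect(k,(335,297),.12+.004,"tall"); rect(k,(388,288),.079,"short"); rect(k,(418,382),.12,"flat")
a=im[140:270,180:400]; b=fs["scene"]["img"][150:265,190:330]
cv2.imwrite("pics/crop.png",np.vstack([cv2.resize(a,(508,300),interpolation=cv2.INTER_CUBIC),cv2.resize(b,(508,300)[::1],interpolation=cv2.INTER_CUBIC)]))
E
```

```text
{'tall': [15, 23, 44], 'short': [10, 17, 44], 'flat': [15, 25, 41], 'dock': [19, 38, 146], 'dock2': [18, 40, 146], 'side': [18, 39, 97], 'bench': [16, 97, 132], 'tray': [18, 113, 120], 'trayw': [17, 115, 126], 'lev': [15, 19, 27]}
dock c [0.6226 0.0952] size [0.1129 0.2895] long axis ang 103.9 px [ 192  159  101   57 3247]
tall miss
short miss
flat miss
tall c [0.598  0.1751] size [0.0424 0.0545] long axis ang 103.8 px [203 182  22  18 209]
short c [0.6261 0.0752] size [0.0353 0.0542] long axis ang 102.5 px [239 177  20  15 173]
flat c [0.4472 0.0193] size [0.0553 0.0367] long axis ang 58.9 px [257 235  23  20 258]
```

View pics/crop.png

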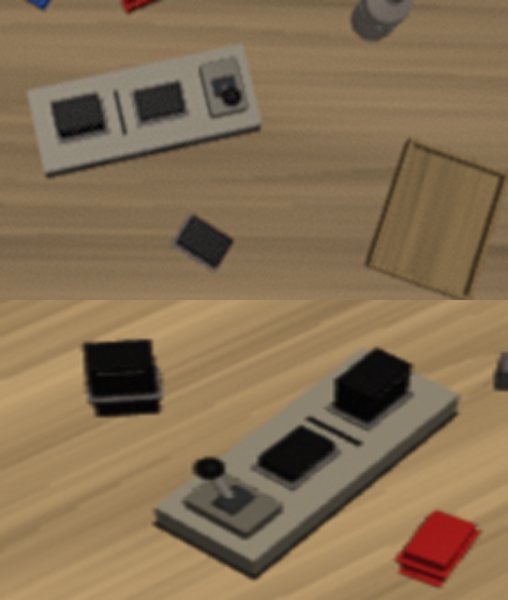

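The crop confirms it: the black pack in the far-left bay stands tall (top view about (335,297) in the full picture). The other bay holds the short one, and the lever is at the right end, off. The dock centre is about (0.623,0.095) with yaw 13.9°, and its 113x290 mm matches the given size. I'll move to above bay_a now.

>>> play_rows(targets=[[[1, 3.1, -2.8, 0, -0.076], [1, 6.3, -5.5, 0, -0.153], [1, 9.4, -8.3, 0, -0.229], [1, 12.6, -11, 0, -0.306], [1, 15.7, -13.8, 0, -0.382]]])

```text
time: 0.6
tcp_pos: [0.267, -0.3495, 0.2479]
eef_rot: [-0.0, 0.944, 0.329, -0.0]
contact_force: [0.8, -0.3, 1.0]
opening: 0.0853
grasp_force: 0.0
```

>>> play_rows(targets=[[[1, 3.9, -1.4, 0, -0.076], [1, 7.9, -2.8, 0, -0.153], [1, 11.8, -4.1, 0, -0.229], [1, 15.8, -5.5, 0, -0.306], [1, 19.7, -6.9, 0, -0.382]]])

```text
time: 1.1
tcp_pos: [0.3789, -0.1735, 0.2481]
eef_rot: [-0.0, 0.865, 0.502, -0.0]
contact_force: [0.6, -0.3, -0.8]
opening: 0.0851
grasp_force: 0.0
```

>>> play_rows(targets=[[[1, 4.2, 0.2, 0, -0.076], [1, 8.4, 0.4, 0, -0.153], [1, 12.5, 0.6, 0, -0.229], [1, 16.7, 0.8, 0, -0.306], [1, 20.9, 0.9, 0, -0.382]]])

```text
time: 1.6
tcp_pos: [0.491, 0.0026, 0.248]
eef_rot: [-0.0, 0.754, 0.657, -0.0]
contact_force: [-0.1, -0.3, 0.4]
opening: 0.0853
grasp_force: 0.0
```

>>> play_rows(targets=[[[1, 3.8, 1.7, 0, -0.076], [1, 7.6, 3.5, 0, -0.153], [1, 11.4, 5.2, 0, -0.229], [1, 15.2, 7, 0, -0.306], [1, 19, 8.7, 0, -0.382]]])

```text
time: 2.1
tcp_pos: [0.6039, 0.1784, 0.2474]
eef_rot: [-0.0, 0.616, 0.788, -0.001]
contact_force: [0.7, 0.8, 0.3]
opening: 0.0856
grasp_force: 0.0
```

```bash
cat >> h.py <<'E'
def yawy():  # world angle (deg) of tool y
    w,x,y,z=get_obs()["eef_rot"]; from scipy.spatial.transform import Rotation as R
    M=R.from_quat([x,y,z,w]).as_matrix(); return M,np.degrees(np.arctan2(M[1,1],M[0,1]))
def go(p,ang=None):
    o=get_obs(); M,a=yawy(); d=M.T@(np.array(p)-o["tcp_pos"])*100
    t=0 if ang is None else -np.radians((ang-a+90)%180-90)
    print("tcp",o["tcp_pos"].round(4),"yaw",round(a,2),"-> cm",d.round(2),"turn",round(t,3),"F",o["contact_force"].round(1),"open",round(o["opening"],4),"grip",round(o["grasp_force"],1),"t",round(o["time"],2))
def rect(f,m,seed,z,name):
    n,l,st,c=cv2.connectedComponentsWithStats(m.astype(np.uint8)); k=l[int(seed[1]),int(seed[0])]
    if k==0: print(name,"miss"); return
    cs,_=cv2.findContours((l==k).astype(np.uint8),cv2.RETR_EXTERNAL,cv2.CHAIN_APPROX_NONE)
    P=max(cs,key=cv2.contourArea).reshape(-1,2).astype(float)
    W=np.array([onz(f,u,v,z)[:2] for u,v in P],np.float32); r=cv2.minAreaRect(W); b=cv2.boxPoints(r)
    L=max([b[1]-b[0],b[2]-b[1]],key=np.linalg.norm)
    print(name,"c",np.round(r[0],4),"size",np.round(r[1],4),"long",round(np.degrees(np.arctan2(L[1],L[0]))%180,1))
E
python3 - <<'E'
from h import *
import pickle
go((.603,.1775,.247),13.9); print(get_obs()["joint_pos"].round(2))
f=grab_frame("wrist"); pickle.dump(f,open("w1.pkl","wb"))
print(proj(f,(.603,.1775,.124)),ray(f,256,192), f["img"].shape)
cv2.imwrite("pics/w1.png",f["img"])
t=pickle.load(open("f0.pkl","rb"))["top"]; s=1.5625
C=np.array([onz(t,u/s,v/s,.035)[:2] for u,v in [(558,315),(622,338),(598,420),(530,398)]])
print("tray",C.round(3),C.mean(0).round(3),np.linalg.norm(C-np.roll(C,1,0),axis=1).round(3))
E
```

```text
tcp [0.6039 0.1784 0.2474] yaw 14.01 -> cm [-0.06 -0.11  0.04] turn 0.002 F [0.7 0.8 0.3] open 0.0856 grip 0.0 t 2.1
[ 0.1   0.57 -0.69  1.25  0.35  1.45 -0.32]
[254.44602671 193.52708341] (array([0.58788493, 0.24358954, 0.37288522]), array([ 0.06243876, -0.25017272, -0.96621114])) (384, 512, 3)
tray [[ 0.585 -0.257]
 [ 0.542 -0.383]
 [ 0.383 -0.331]
 [ 0.423 -0.2  ]] [ 0.483 -0.293] [0.172 0.132 0.167 0.137]
```

View pics/w1.png

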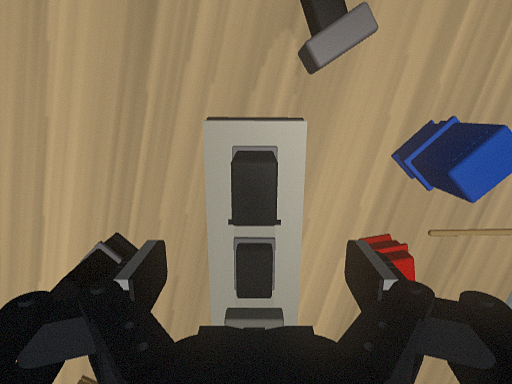

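The wrist view shows the tall pack at (254,195), centred between the fingers, with the short pack below it at (255,268). Next I check the edges at the pack's height, and the dock angle.

```bash
python3 - <<'E'
from h import *
import pickle
f=pickle.load(open("w1.pkl","rb")); g=cv2.cvtColor(f["img"],cv2.COLOR_BGR2GRAY)
print(g[195,215:300].tolist()); print(g[140:235,254].tolist())
A=np.radians(13.9); ex=np.array([np.cos(A),np.sin(A)]); ey=np.array([-ex[1],ex[0]])
B=np.array([.603,.1775])
for n,u,v,z in[("L",231,195,.124),("R",277,195,.124),("T",254,165,.124),("B",254,220,.124),("dL1",205,130,.05),("dL2",213,300,.05),("dR1",306,130,.05),("dR2",299,300,.05),("shL",235,270,.079),("shR",272,270,.079),("dend",255,121,.05)]:
    p=onz(f,u,v,z)[:2]; print(n,p.round(4),"bayframe",(ex@(p-B)).round(4),(ey@(p-B)).round(4))
E
```

```text
[146, 146, 146, 145, 148, 147, 148, 148, 153, 151, 148, 147, 147, 150, 150, 156, 86, 34, 47, 50, 41, 44, 39, 43, 37, 46, 45, 51, 38, 40, 41, 36, 41, 41, 45, 41, 41, 42, 45, 44, 42, 44, 43, 43, 42, 45, 50, 37, 49, 45, 45, 45, 47, 50, 45, 48, 56, 51, 57, 50, 43, 29, 128, 163, 160, 161, 160, 158, 162, 160, 159, 157, 160, 159, 160, 163, 162, 162, 161, 165, 160, 164, 163, 160, 161]
[161, 158, 157, 161, 163, 134, 87, 99, 115, 118, 95, 42, 41, 43, 41, 41, 45, 36, 42, 49, 42, 40, 45, 51, 52, 53, 43, 55, 53, 48, 49, 47, 45, 47, 47, 53, 45, 54, 48, 49, 43, 47, 46, 45, 44, 46, 45, 46, 45, 48, 48, 48, 44, 48, 47, 44, 44, 51, 40, 45, 45, 43, 44, 36, 44, 39, 44, 42, 40, 46, 47, 43, 42, 40, 42, 44, 49, 45, 35, 43, 40, 42, 42, 40, 36, 59, 121, 148, 143, 141, 138, 143, 141, 139, 142]
L [0.5837 0.1713] bayframe -0.0202 -0.0014
R [0.6222 0.181 ] bayframe 0.0195 -0.0013
T [0.5966 0.2015] bayframe -0.0004 0.0248
B [0.6085 0.1539] bayframe -0.0004 -0.0242
dL1 [0.5399 0.2127] bayframe -0.0528 0.0493
dL2 [0.5907 0.0126] bayframe -0.0515 -0.1571
dR1 [0.6435 0.2386] bayframe 0.054 0.0496
dR2 [0.6941 0.0386] bayframe 0.0551 -0.1567
shL [0.6061 0.0762] bayframe -0.0214 -0.0991
shR [0.6454 0.086 ] bayframe 0.0191 -0.099
dend [0.589  0.2345] bayframe 0.0001 0.0587
```

Bay_a and the pack agree with the estimate to about 1 mm. I descend and grip above the rim.

>>> play_rows(targets=[[[1, 0, -0.1, 4, 0], [1, 0, -0.1, 8, 0], [1, 0, -0.1, 11.5, 0], [1, 0, -0.1, 14.5, 0], [1, 0, -0.1, 16.2, 0]]])

```text
time: 2.65
tcp_pos: [0.6, 0.1757, 0.0823]
eef_rot: [-0.002, 0.617, 0.787, -0.003]
contact_force: [-0.1, -0.4, 0.8]
opening: 0.0856
grasp_force: 0.0
```

>>> play_rows(targets=[[[1, 0, 0, 0, 0], [0.3, 0, 0, 0, 0], [0.3, 0, 0, 0, 0], [0.3, 0, 0, 0, 0], [0.3, 0, 0, 0, 0]]], force=60)

```text
time: 3.15
tcp_pos: [0.603, 0.1777, 0.088]
eef_rot: [0.001, 0.617, 0.787, 0.001]
contact_force: [-0.3, -1.1, 3.8]
opening: 0.0399
grasp_force: 52.6
```

>>> play_rows(targets=[[[0.3, 0, 0, 0, 0], [0.3, 0, 0, 0, 0], [0.3, 0, 0, 0, 0]]])

```text
time: 3.45
tcp_pos: [0.603, 0.1777, 0.088]
eef_rot: [0.001, 0.617, 0.787, 0.001]
contact_force: [-2.2, -1.5, 5.5]
opening: 0.0395
grasp_force: 52.8
```

>>> play_rows(targets=[[[0.3, 0, 0, -0.4, 0], [0.3, 0, 0, -0.8, 0], [0.3, 0, 0, -1.3, 0], [0.3, 0, 0, -2, 0], [0.3, 0, 0, -3, 0]]])

```text
time: 3.95
tcp_pos: [0.6017, 0.1766, 0.1159]
eef_rot: [-0.001, 0.617, 0.787, -0.001]
contact_force: [-0.0, -0.1, -4.1]
opening: 0.0396
grasp_force: 56.5
```

>>> play_rows(targets=[[[0.3, 0, 0, -2, 0], [0.3, 0, 0, -5, 0], [0.3, 0, 0, -9, 0], [0.3, 0, 0, -13, 0], [0.3, 0, 0, -15.5, 0]]])

```text
time: 4.45
tcp_pos: [0.6022, 0.1781, 0.2764]
eef_rot: [0.001, 0.616, 0.787, 0.002]
contact_force: [1.8, 0.2, -3.8]
opening: 0.0391
grasp_force: 56.7
```

```bash
python3 - <<'E'
from h import *
go((.483,-.293,.27),-18)
f=grab_frame("top"); hsv=cv2.cvtColor(f["img"],cv2.COLOR_BGR2HSV)
cv2.imwrite("pics/t2.png",cv2.resize(f["img"][90:290,170:420],(750,600)))
E
```

```text
tcp [0.6022 0.1781 0.2764] yaw 13.9 -> cm [-42.87 -22.9    0.51] turn 0.557 F [ 1.8  0.2 -3.8] open 0.0391 grip 56.7 t 4.45
```

View pics/t2.png

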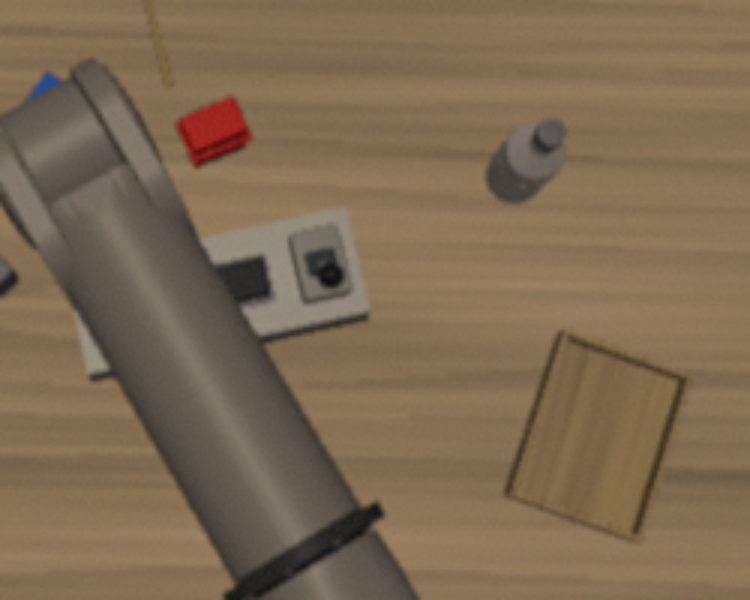

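The picture shows the tray still empty with its centre at crop pixel (598,436), the same place as measured before. The pack is held, since 3.8 N is its weight. Carrying it over.

>>> play_rows(targets=[[[0.3, -2.2, -1.2, 0, 0], [0.3, -5.3, -2.8, 0, 0], [0.3, -8.5, -4.6, 0, 0], [0.3, -12, -6.4, 0, 0], [0.3, -15.5, -8.3, 0, 0]]])

```text
time: 5.0
tcp_pos: [0.5572, 0.0057, 0.271]
eef_rot: [-0.001, 0.616, 0.788, -0.001]
contact_force: [0.7, -0.2, -4.3]
opening: 0.0395
grasp_force: 56.4
```

>>> play_rows(targets=[[[0.3, -3.5, -1.9, 0, 0.08], [0.3, -7, -3.7, 0, 0.16], [0.3, -10.5, -5.6, 0, 0.24], [0.3, -14, -7.5, 0, 0.32], [0.3, -17.5, -9.3, 0, 0.4]]])

```text
time: 5.5
tcp_pos: [0.5088, -0.1863, 0.2712]
eef_rot: [-0.001, 0.762, 0.648, -0.001]
contact_force: [1.5, 0.1, -3.8]
opening: 0.0395
grasp_force: 56.5
```

```bash
python3 - <<'E'
from h import *
go((.483,-.293,.27),-18)
E
```

```text
tcp [ 0.5088 -0.1863  0.2712] yaw -9.21 -> cm [-10.95  -0.84   0.12] turn 0.153 F [ 1.5  0.1 -3.8] open 0.0395 grip 56.5 t 5.5
```

>>> play_rows(targets=[[[0.3, -3.5, -0.3, 0, 0.05], [0.3, -7, -0.5, 0, 0.1], [0.3, -9.5, -0.7, 0, 0.15], [0.3, -11, -0.8, 0, 0.15], [0.3, -11, -0.8, 0, 0.15]]])

```text
time: 6.0
tcp_pos: [0.4841, -0.2949, 0.2708]
eef_rot: [-0.0, 0.808, 0.589, -0.001]
contact_force: [-0.7, 0.1, -4.0]
opening: 0.0393
grasp_force: 56.5
```

>>> play_rows(targets=[[[0.3, 0, 0, 3, 0], [0.3, 0, 0, 7, 0], [0.3, 0, 0, 11, 0], [0.3, 0, 0, 14, 0], [0.3, 0, 0, 15, 0]]])

```text
time: 6.5
tcp_pos: [0.4837, -0.2883, 0.1177]
eef_rot: [-0.004, 0.806, 0.592, -0.001]
contact_force: [-0.2, 0.6, -3.3]
opening: 0.0394
grasp_force: 56.3
```

>>> play_rows(targets=[[[0.3, 0, 0, 0, 0], [0.3, 0, 0, 0, 0]]])

```text
time: 6.7
tcp_pos: [0.4872, -0.292, 0.1232]
eef_rot: [0.001, 0.807, 0.591, 0.001]
contact_force: [-0.1, -0.5, -3.4]
opening: 0.0394
grasp_force: 56.3
```

```bash
python3 - <<'E'
from h import *
go((.483,-.293,.090),-18)
f=grab_frame("scene")
cv2.imwrite("pics/s3.png",cv2.resize(f["img"][190:310,90:250],(800,600)))
E
```

```text
tcp [ 0.4872 -0.292   0.1232] yaw -17.54 -> cm [-0.22 -0.39  3.31] turn 0.008 F [-0.1 -0.5 -3.4] open 0.0394 grip 56.3 t 6.7
```

View pics/s3.png

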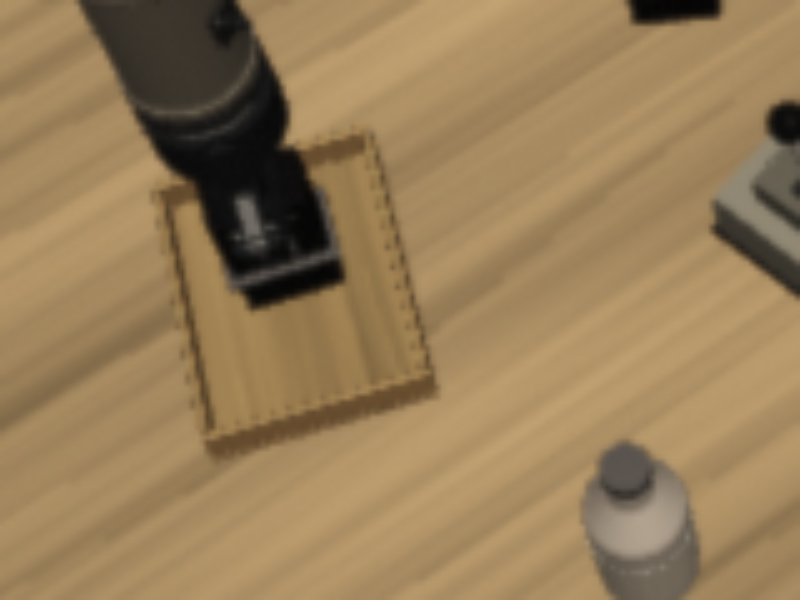

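The pack hangs over the inside of the tray at (285,245), aligned with its walls. Lowering gently.

>>> play_rows(targets=[[[0.3, 0, -0.3, 0.8, 0], [0.3, 0, -0.3, 1.6, 0], [0.3, 0, -0.3, 2.3, 0], [0.3, 0, -0.3, 2.6, 0], [0.3, 0, -0.3, 2.8, 0]]])

```text
time: 7.25
tcp_pos: [0.4821, -0.2918, 0.0926]
eef_rot: [-0.0, 0.807, 0.59, -0.0]
contact_force: [-0.1, 0.1, -3.3]
opening: 0.0393
grasp_force: 56.4
```

>>> play_rows(targets=[[[0.3, 0, 0, 0.1, 0], [0.3, 0, 0, 0.2, 0], [0.3, 0, 0, 0.3, 0], [0.3, 0, 0, 0.4, 0], [0.3, 0, 0, 0.4, 0]]])

```text
time: 7.75
tcp_pos: [0.4827, -0.2918, 0.09]
eef_rot: [0.0, 0.807, 0.59, 0.0]
contact_force: [-0.8, 0.4, 1.1]
opening: 0.0395
grasp_force: 57.3
```

>>> play_rows(targets=[[[0.3, 0, 0, 0.1, 0], [0.55, 0, 0, 0.1, 0], [0.8, 0, 0, 0.1, 0], [1, 0, 0, 0.1, 0], [1, 0, 0, 0.1, 0]]])

```text
time: 8.25
tcp_pos: [0.4826, -0.2919, 0.0883]
eef_rot: [0.0, 0.807, 0.59, 0.0]
contact_force: [0.4, 0.5, -0.5]
opening: 0.0848
grasp_force: 0.0
```

>>> play_rows(targets=[[[1, 0, 0, 0, 0], [1, 0, 0, -2, 0], [1, 0, 0, -6, 0], [1, 0, 0, -11, 0], [1, 0, 0, -16, 0]]])

```text
time: 8.75
tcp_pos: [0.4819, -0.2915, 0.2495]
eef_rot: [-0.001, 0.807, 0.59, -0.0]
contact_force: [1.8, -0.8, -0.1]
opening: 0.0854
grasp_force: 0.0
```

```bash
python3 - <<'E'
from h import *
print(get_obs()["joint_pos"].round(2))
go((.447,.019,.25),-31)
f=grab_frame("wrist"); t=grab_frame("top")
cv2.imwrite("pics/w4.png",np.hstack([f["img"][:, :],cv2.resize(t["img"][190:286,310:430],(288,384))[:,:288]]))
E
```

```text
[ 0.87  0.38 -0.49  1.46  0.18  1.35  0.06]
tcp [ 0.4819 -0.2915  0.2495] yaw -17.63 -> cm [ 2.853e+01 -1.273e+01 -2.000e-02] turn 0.233 F [ 1.8 -0.8 -0.1] open 0.0854 grip 0.0 t 8.75
```

View pics/w4.png

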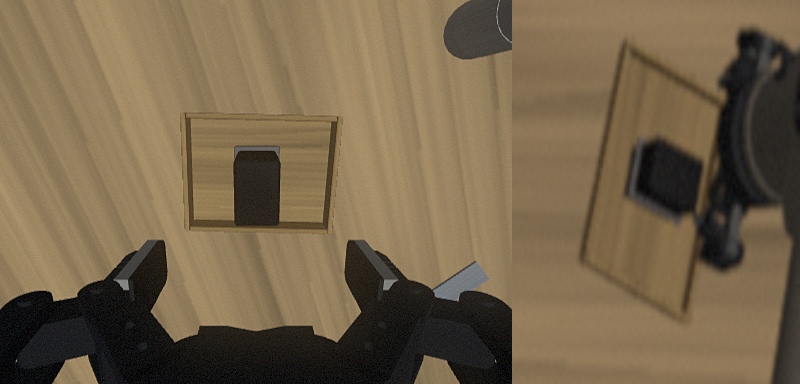

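The charged pack stands upright inside the tray at (257,190). Next is the flat pack.

>>> play_rows(targets=[[[1, 2, -0.9, 0, 0], [1, 5, -2.2, 0, 0], [1, 8.5, -3.8, 0, 0], [1, 12, -5.4, 0, 0], [1, 15.5, -6.9, 0, 0]]])

```text
time: 9.35
tcp_pos: [0.4631, -0.1217, 0.2478]
eef_rot: [-0.0, 0.807, 0.59, -0.0]
contact_force: [0.1, 0.0, 0.1]
opening: 0.0854
grasp_force: 0.0
```

>>> play_rows(targets=[[[1, 4, -1.8, 0, 0.06], [1, 8, -3.6, 0, 0.12], [1, 11, -4.9, 0, 0.18], [1, 13, -5.8, 0, 0.233], [1, 13, -5.8, 0, 0.233]]])

```text
time: 9.85
tcp_pos: [0.447, 0.0227, 0.2483]
eef_rot: [-0.001, 0.868, 0.496, 0.0]
contact_force: [0.7, -0.1, -0.4]
opening: 0.0854
grasp_force: 0.0
```

>>> play_rows(targets=[[[1, 0, 0, 0, 0]]])

```text
time: 9.95
tcp_pos: [0.4477, 0.0179, 0.248]
eef_rot: [0.0, 0.87, 0.493, -0.0]
contact_force: [0.3, -1.5, -1.0]
opening: 0.0856
grasp_force: 0.0
```

```bash
python3 - <<'E'
from h import *
go((.447,.019,.25),-31)
f=grab_frame("wrist"); g=cv2.cvtColor(f["img"],cv2.COLOR_BGR2GRAY); q=proj(f,(.447,.019,.12)); print(q)
m=(g<62); m[300:]=0
rect(f,m,q,.12,"flat")
cv2.imwrite("pics/w5.png",f["img"])
E
```

```text
tcp [0.4477 0.0179 0.248 ] yaw -30.9 -> cm [ 0.06 -0.12 -0.2 ] turn 0.002 F [ 0.3 -1.5 -1. ] open 0.0856 grip 0.0 t 9.95
[254.45423019 190.62751465]
flat c [0.4503 0.0207] size [0.0647 0.0393] long 59.1
```

View pics/w5.png

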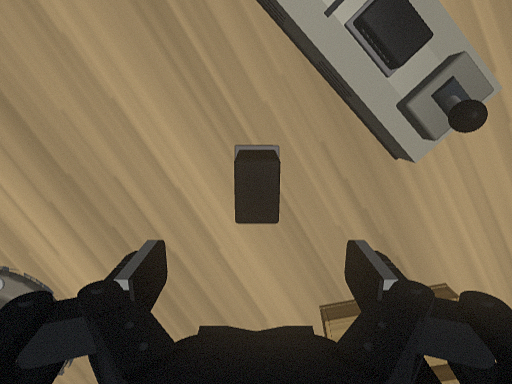

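The flat pack is upright at (257,191) between the fingers, square to them. Next I compare its back edge with the charged pack's view, to find the exact grip offset along the pads.

```bash
python3 - <<'E'
from h import *
import pickle
def edges(f,z,tcp,ang,v0):
    g=cv2.cvtColor(f["img"],cv2.COLOR_BGR2GRAY).astype(float)
    c=g[205:242,245:268].mean(1); d=np.abs(np.diff(c)); k=d.argmax(); vb=205+k+.5
    r=g[180:210].mean(0); dl=np.abs(np.diff(r[215:300])); l=215+dl[:42].argmax()+.5; rr=215+42+dl[42:].argmax()+.5
    A=np.radians(ang); y=np.array([np.cos(A),np.sin(A)]); x=np.array([-y[1],y[0]])
    pb=onz(f,(l+rr)/2,vb,z)[:2]-tcp; pl=onz(f,l,195,z)[:2]-tcp; pr=onz(f,rr,195,z)[:2]-tcp
    print(vb,l,rr,"back tool-x(mm)",(x@pb*1e3).round(2),"L,R tool-y",(y@pl*1e3).round(2),(y@pr*1e3).round(2))
edges(pickle.load(open("w1.pkl","rb")),.124,np.array([.603,.1777]),14.1,0)
f=grab_frame("wrist"); edges(f,.12,get_obs()["tcp_pos"][:2],-30.9,0)
# taper of edge => yaw
g=cv2.cvtColor(f["img"],cv2.COLOR_BGR2GRAY).astype(float)
for v in (165,190,215):
    r=g[v-4:v+5].mean(0); dl=np.abs(np.diff(r[215:300])); print(v,215+dl[:42].argmax(),257+dl[42:].argmax())
go((.447,.019,.084),-30.9)
E
```

```text
225.5 230.5 276.5 back tool-x(mm) -29.63 L,R tool-y -20.73 18.99
222.5 233.5 278.5 back tool-x(mm) -28.84 L,R tool-y -19.88 19.69
165 232 279
190 233 278
215 233 278
tcp [0.4479 0.0165 0.2479] yaw -31.11 -> cm [ 0.18 -0.21 16.39] turn -0.004 F [ 0.1 -0.4 -1.2] open 0.0857 grip 0.0 t 10.05
```

>>> play_rows(targets=[[[1, 0.1, 0, 4, 0], [1, 0.1, 0, 8, 0], [1, 0.1, 0, 11.5, 0], [1, 0.1, 0, 14.5, 0], [1, 0.1, 0, 16.3, 0]]])

```text
time: 10.55
tcp_pos: [0.4467, 0.017, 0.0826]
eef_rot: [-0.001, 0.871, 0.491, -0.002]
contact_force: [0.3, 0.1, 0.4]
opening: 0.0854
grasp_force: 0.0
```

>>> play_rows(targets=[[[1, 0, 0, 0, 0], [1, 0, 0, 0, 0], [1, 0, 0, 0, 0], [0.6, 0, 0, 0, 0], [0.3, 0, 0, 0, 0]]])

```text
time: 11.05
tcp_pos: [0.4491, 0.019, 0.0862]
eef_rot: [0.001, 0.87, 0.492, 0.001]
contact_force: [0.6, 0.9, 0.6]
opening: 0.0591
grasp_force: 0.0
```

>>> play_rows(targets=[[[0.3, 0, 0, 0, 0], [0.3, 0, 0, 0, 0], [0.3, 0, 0, 0, 0], [0.3, 0, 0, 0, 0]]], force=80)

```text
time: 11.45
tcp_pos: [0.4491, 0.0191, 0.086]
eef_rot: [0.001, 0.87, 0.492, 0.001]
contact_force: [-0.6, -1.0, 5.8]
opening: 0.0396
grasp_force: 80.8
```

>>> play_rows(targets=[[[0.3, 0, 0, -1, 0], [0.3, 0, 0, -4, 0], [0.3, 0, 0, -8, 0], [0.3, 0, 0, -12, 0], [0.3, 0, 0, -13, 0]]])

```text
time: 11.95
tcp_pos: [0.4503, 0.0199, 0.219]
eef_rot: [0.002, 0.87, 0.493, 0.003]
contact_force: [1.7, 1.1, -3.5]
opening: 0.0391
grasp_force: 81.7
```

```bash
python3 - <<'E'
from h import *
go((.603,.1777,.21),14.1)
E
```

```text
tcp [0.4503 0.0199 0.219 ] yaw -30.97 -> cm [21.38  4.96  1.  ] turn -0.787 F [ 1.7  1.1 -3.5] open 0.0391 grip 81.7 t 11.95
```

>>> play_rows(targets=[[[0.3, 3, 0.7, 0, -0.1], [0.3, 7, 1.6, 0, -0.2], [0.3, 11, 2.6, 0, -0.3], [0.3, 15, 3.5, 0, -0.4], [0.3, 18.4, 4.3, 0, -0.5]]])

```text
time: 12.45
tcp_pos: [0.5797, 0.156, 0.2126]
eef_rot: [-0.001, 0.72, 0.694, -0.002]
contact_force: [-0.2, -0.1, -4.1]
opening: 0.0394
grasp_force: 81.4
```

>>> play_rows(targets=[[[0.3, 0, 0, 0, -0.1], [0.3, 0, 0, 0, -0.2], [0.3, 0, 0, 0, -0.287], [0.3, 0, 0, 0, -0.287], [0.3, 0, 0, 0, -0.287]]])

```text
time: 12.95
tcp_pos: [0.579, 0.1543, 0.2135]
eef_rot: [-0.001, 0.616, 0.788, -0.001]
contact_force: [-0.0, 1.0, -3.4]
opening: 0.0389
grasp_force: 82.3
```

```bash
python3 - <<'E'
from h import *
go((.603,.1777,.21),14.1)
E
```

```text
tcp [0.579  0.1543 0.2135] yaw 14.01 -> cm [1.69 2.9  0.34] turn -0.002 F [-0.   1.  -3.4] open 0.0389 grip 82.3 t 12.95
```

>>> play_rows(targets=[[[0.3, 1, 1.5, 1.5, 0], [0.3, 1.9, 2.9, 3.5, 0], [0.3, 1.9, 2.9, 5, 0], [0.3, 1.9, 2.9, 5.8, 0], [0.3, 1.9, 2.9, 5.8, 0]]])

```text
time: 13.45
tcp_pos: [0.6021, 0.1786, 0.1553]
eef_rot: [-0.001, 0.615, 0.788, -0.002]
contact_force: [0.2, -0.2, -4.2]
opening: 0.039
grasp_force: 82.1
```

>>> play_rows(targets=[[[0.3, 0, 0, 0, 0], [0.3, 0, 0, 0, 0], [0.3, 0, 0, 0, 0]]])

```text
time: 13.75
tcp_pos: [0.6039, 0.1802, 0.1585]
eef_rot: [0.001, 0.615, 0.788, 0.001]
contact_force: [-0.8, -0.2, -4.2]
opening: 0.0392
grasp_force: 82.1
```

```bash
python3 - <<'E'
from h import *
import pickle
go((.603,.1777,.155),14.1)
f=grab_frame("wrist"); pickle.dump(f,open("w6.pkl","wb"))
cv2.imwrite("pics/w6.png",cv2.resize(f["img"][80:310,130:380],(652,600),interpolation=cv2.INTER_CUBIC))
E
```

```text
tcp [0.6039 0.1802 0.1585] yaw 14.07 -> cm [-0.22 -0.15  0.35] turn -0.001 F [-0.8 -0.2 -4.2] open 0.0392 grip 82.1 t 13.75
```

View pics/w6.png

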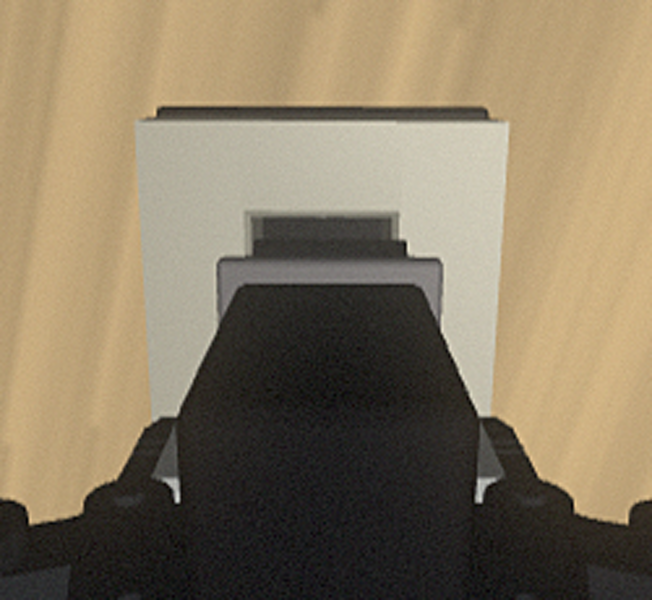

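The close view shows the bay mouth's far edge at crop (247–398, 211) and the pack's rim corners at (218,258) and (442,258). The pack hangs square just over the bay, so I work out the remaining offset from these.

```bash
python3 - <<'E'
from h import *
import pickle
f=pickle.load(open("w6.pkl","rb")); k=250/652.
A=np.radians(14.1); ex=np.array([np.cos(A),np.sin(A)]); ey=np.array([-ex[1],ex[0]]); T=np.array([.6039,.1802])
def P(n,u,v,z):
    p=onz(f,130+u*k,80+v*k,z)[:2]-T; print(n,(ex@p*1e3).round(1),(ey@p*1e3).round(1)); return p
zb=.1585-.086
for n,u,v,z in [("rimL",218,258,zb+.052),("rimR",442,258,zb+.052),("packL_top",242,287,zb+.12),("packR_top",422,287,zb+.12),("mouthL",247,211,.05),("mouthR",398,211,.05),("dockL",136,122,.05),("dockR",509,122,.05),("dockL2",152,415,.05),("dockR2",491,415,.05),("footL",253,246,zb+.008),("footR",407,246,zb+.008)]: P(n,u,v,z)
E
```

```text
rimL -22.8 32.0
rimR 24.0 32.0
packL_top -10.4 43.4
packR_top 11.4 43.4
mouthL -24.1 30.1
mouthR 21.5 30.1
dockL -55.9 56.3
dockR 53.4 56.4
dockL2 -56.7 -36.4
dockR2 53.3 -36.5
footL -19.6 25.6
footR 21.3 25.6
```

Rim against mouth gives a correction of about −1.7 mm in tool y and −0.5 mm in tool x. This agrees with where the charged pack was gripped. Correcting and entering slowly.

>>> play_rows(targets=[[[0.3, 0, -0.17, 0, 0], [0.3, -0.05, -0.17, 0.5, 0], [0.3, -0.05, -0.17, 1, 0], [0.3, -0.05, -0.17, 1.5, 0], [0.3, -0.05, -0.17, 2, 0]]])

```text
time: 14.3
tcp_pos: [0.6017, 0.1792, 0.1364]
eef_rot: [-0.0, 0.615, 0.789, -0.0]
contact_force: [0.3, -0.2, -3.7]
opening: 0.0394
grasp_force: 82.2
```

>>> play_rows(targets=[[[0.3, 0, 0, 0.3, 0], [0.3, 0, 0, 0.6, 0], [0.3, 0, 0, 0.9, 0], [0.3, 0, 0, 1.2, 0], [0.3, 0, 0, 1.2, 0]]])

```text
time: 14.8
tcp_pos: [0.6016, 0.1791, 0.1248]
eef_rot: [-0.0, 0.615, 0.789, -0.0]
contact_force: [0.1, -1.3, -4.4]
opening: 0.0391
grasp_force: 82.2
```

```bash
python3 - <<'E'
from h import *
go((.603,.1777,.090),14.1)
E
```

```text
tcp [0.6016 0.1791 0.1248] yaw 14.1 -> cm [-0.17  0.1   3.48] turn 0.0 F [ 0.1 -1.3 -4.4] open 0.0391 grip 82.2 t 14.8
```

>>> play_rows(targets=[[[0.3, 0, 0, 0.3, 0], [0.3, 0, 0, 0.6, 0], [0.3, 0, 0, 0.9, 0], [0.3, 0, 0, 1.2, 0], [0.3, 0, 0, 1.4, 0]]])

```text
time: 15.3
tcp_pos: [0.6017, 0.1792, 0.1108]
eef_rot: [-0.0, 0.615, 0.789, -0.0]
contact_force: [-0.2, 0.6, -3.7]
opening: 0.0391
grasp_force: 82.2
```

>>> play_rows(targets=[[[0.3, 0, 0, 0.3, 0], [0.3, 0, 0, 0.6, 0], [0.3, 0, 0, 0.9, 0], [0.3, 0, 0, 1.2, 0], [0.3, 0, 0, 1.4, 0]]])

```text
time: 15.8
tcp_pos: [0.6025, 0.1803, 0.0988]
eef_rot: [0.0, 0.615, 0.789, 0.001]
contact_force: [0.4, 1.4, -2.0]
opening: 0.0389
grasp_force: 82.5
```

>>> play_rows(targets=[[[0.3, 0, 0, 0.2, 0], [0.3, 0, 0, 0.4, 0], [0.3, 0, 0, 0.6, 0], [0.3, 0, 0, 0.7, 0], [0.3, 0, 0, 0.7, 0]]])

```text
time: 16.3
tcp_pos: [0.6015, 0.1789, 0.0902]
eef_rot: [-0.0, 0.615, 0.789, -0.001]
contact_force: [-0.9, -0.2, -0.2]
opening: 0.039
grasp_force: 82.6
```

>>> play_rows(targets=[[[0.3, 0, 0, 0.1, 0], [0.3, 0, 0, 0.2, 0], [0.3, 0, 0, 0.3, 0], [0.3, 0, 0, 0.4, 0], [0.3, 0, 0, 0.4, 0]]])

```text
time: 16.8
tcp_pos: [0.6016, 0.179, 0.09]
eef_rot: [0.001, 0.615, 0.788, -0.001]
contact_force: [-6.1, -4.8, 17.1]
opening: 0.039
grasp_force: 85.1
```

It stops hard at z 0.090 with 17 N, so it is home. Releasing.

>>> play_rows(targets=[[[0.3, 0, 0, -0.2, 0], [0.6, 0, 0, -0.2, 0], [1, 0, 0, -0.2, 0], [1, 0, 0, -0.2, 0], [1, 0, 0, -0.2, 0]]])

```text
time: 17.3
tcp_pos: [0.602, 0.1794, 0.088]
eef_rot: [-0.0, 0.615, 0.789, 0.0]
contact_force: [1.0, -0.7, 0.6]
opening: 0.0854
grasp_force: 0.0
```

>>> play_rows(targets=[[[1, 0, 0, -1, 0], [1, 0, 0, -4, 0], [1, 0, 0, -8, 0], [1, 0, 0, -12, 0], [1, 0, 0, -16, 0]]])

```text
time: 17.8
tcp_pos: [0.6018, 0.1795, 0.2507]
eef_rot: [0.0, 0.615, 0.789, 0.0]
contact_force: [0.8, 0.2, -0.4]
opening: 0.0853
grasp_force: 0.0
```

>>> play_rows(targets=[[[0.5, 0, 0, 0, 0], [0, 0, 0, 0, 0]]])

```text
time: 18.0
tcp_pos: [0.6024, 0.18, 0.2502]
eef_rot: [0.001, 0.615, 0.789, 0.001]
contact_force: [-0.2, -1.0, -0.8]
opening: 0.0592
grasp_force: 0.0
```

```bash
python3 - <<'E'
from h import *
import pickle
A=np.radians(14.1); ex=np.array([np.cos(A),np.sin(A)]); ey=np.array([-ex[1],ex[0]]); B=np.array([.6025,.178])
D=B-.085*ey; L=D-.105*ey; ball=np.r_[L-.029*ex,.125]
print("dock",D,"lever",L,"ball",ball)
f=grab_frame("wrist"); t=grab_frame("scene")
print(proj(f,ball),proj(t,ball)); q=proj(t,ball)
g=cv2.cvtColor(t["img"],cv2.COLOR_BGR2GRAY); x,y=q.astype(int); m=(g<45)[y-14:y+14,x-14:x+14]; ys,xs=np.nonzero(m); print("dark centroid near",xs.mean()+x-14,ys.mean()+y-14,m.sum())
w=cv2.cvtColor(f["img"],cv2.COLOR_BGR2GRAY); 
a=f["img"]; b=t["img"][150:265,190:330]
cv2.imwrite("pics/w7.png",np.hstack([cv2.resize(a,(400,300)),cv2.resize(b,(400,300),interpolation=cv2.INTER_CUBIC)]))
go((*(L-.075*ex),.25),14.1)
E
```

```text
dock [0.62320728 0.09556088] lever [ 0.64878685 -0.00627568] ball [ 0.62066056 -0.01334052  0.125     ]
[226.59742184 371.39162128] [247.22272487 213.07882228]
dark centroid near 247.65384615384613 214.84615384615384 52
tcp [0.6014 0.1789 0.2472] yaw 14.1 -> cm [-19.11  -7.41  -0.25] turn 0.0 F [0. 0. 0.] open 0.0439 grip 0.0 t 18.1
```

View pics/w7.png

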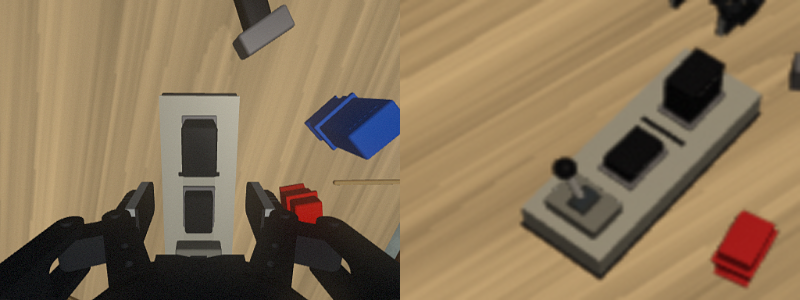

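The flat pack is seated level in its bay (wrist view, about (199,147)). The lever ball's dark blob at scene (247.6,214.8) matches the computed (247.2,213.1). I shut the fingers and go to the robot side of the ball.

>>> play_rows(targets=[[[0, -3, -1.2, 0, 0], [0, -7, -2.7, 0, 0], [0, -11, -4.3, 0, 0], [0, -15, -5.8, 0, 0], [0, -19.1, -7.4, 0, 0]]])

```text
time: 18.6
tcp_pos: [0.5752, -0.0258, 0.2464]
eef_rot: [-0.001, 0.615, 0.789, -0.001]
contact_force: [1.5, -0.4, -0.2]
opening: -0.0002
grasp_force: 0.0
```

>>> play_rows(targets=[[[0, 0, 0, 2, 0], [0, 0, 0, 5, 0], [0, 0, 0, 8, 0], [0, 0, 0, 11, 0], [0, 0, 0, 12, 0]]])

```text
time: 19.1
tcp_pos: [0.5729, -0.0248, 0.1233]
eef_rot: [-0.004, 0.615, 0.789, -0.003]
contact_force: [-0.4, -0.3, -0.1]
opening: 0.0001
grasp_force: 0.0
```

>>> play_rows(targets=[[[0, 0, 0, 0, 0], [0, 0, 0, 0, 0], [0, 0, 0, 0, 0]]])

```text
time: 19.4
tcp_pos: [0.5779, -0.0236, 0.13]
eef_rot: [0.001, 0.615, 0.789, 0.001]
contact_force: [-0.1, 0.3, 0.1]
opening: -0.0
grasp_force: 0.0
```

```bash
python3 - <<'E'
from h import *
A=np.radians(14.1); ex=np.array([np.cos(A),np.sin(A)]); L=np.array([.6488,-.0063])
go((*(L+.0015*ex),.128),14.1)
E
```

```text
tcp [ 0.5779 -0.0236  0.13  ] yaw 14.11 -> cm [-0.05  7.45  0.22] turn 0.0 F [-0.1  0.3  0.1] open -0.0 grip 0.0 t 19.4
```

Pushing to just short of the end stop, then by small steps until the force shows it.

>>> play_rows(targets=[[[0, 0, 1.5, 0.2, 0], [0, 0, 2.7, 0.2, 0], [0, 0, 3.9, 0.2, 0], [0, 0, 5.1, 0.2, 0], [0, 0, 6.2, 0.2, 0]]])

```text
time: 19.9
tcp_pos: [0.6377, -0.0088, 0.128]
eef_rot: [0.001, 0.615, 0.788, 0.0]
contact_force: [-1.1, -1.1, 0.0]
opening: 0.0
grasp_force: 0.6
```

>>> play_rows(targets=[[[0, 0, 0.4, 0, 0], [0, 0, 0.8, 0, 0], [0, 0, 1.1, 0, 0], [0, 0, 1.3, 0, 0], [0, 0, 1.3, 0, 0]]])

```text
time: 20.4
tcp_pos: [0.6493, -0.0058, 0.1262]
eef_rot: [-0.0, 0.615, 0.788, -0.0]
contact_force: [-0.2, -1.1, -0.2]
opening: -0.0002
grasp_force: 0.3
```

>>> play_rows(targets=[[[0, 0, 0.2, 0, 0], [0, 0, 0.3, 0, 0], [0, 0, 0.3, 0, 0]]])

```text
time: 20.7
tcp_pos: [0.6501, -0.0057, 0.1261]
eef_rot: [-0.002, 0.615, 0.788, -0.002]
contact_force: [-6.6, -1.4, 3.4]
opening: -0.0005
grasp_force: 3.2
```

>>> play_rows(targets=[[[0, 0, 0.2, 0, 0], [0, 0, 0.2, 0, 0]]])

```text
time: 20.9
tcp_pos: [0.6503, -0.0056, 0.126]
eef_rot: [-0.003, 0.615, 0.788, -0.004]
contact_force: [-10.0, -2.3, 5.6]
opening: 0.0
grasp_force: 5.3
```

>>> play_rows(targets=[[[0, 0, -1, 0, 0], [0, 0, -3, 0, 0], [0, 0, -6, 0, 0], [0, 0, -8, -3, 0], [0, 0, -9, -8, 0]]])

```text
time: 21.4
tcp_pos: [0.5633, -0.0276, 0.2028]
eef_rot: [-0.003, 0.615, 0.788, -0.003]
contact_force: [1.8, -0.4, 0.6]
opening: -0.0002
grasp_force: 0.0
```

>>> play_rows(targets=[[[0, 0, -3, -4, 0], [0, 0, -6, -6, 0], [0, 0, -6, -6, 0], [0, 0, -6, -6, 0]]])

```text
time: 21.8
tcp_pos: [0.5096, -0.0411, 0.2661]
eef_rot: [0.002, 0.615, 0.788, 0.001]
contact_force: [0.7, -0.1, -0.4]
opening: 0.0001
grasp_force: 0.0
```

```bash
python3 - <<'E'
from h import *
A=np.radians(14.1); ex=np.array([np.cos(A),np.sin(A)]); ey=np.array([-ex[1],ex[0]]); L=np.array([.6488,-.0063])
t=grab_frame("scene"); g=cv2.cvtColor(t["img"],cv2.COLOR_BGR2GRAY)
for s in(-1,1):
    q=proj(t,(*(L+s*.029*ex),.125)); x,y=q.astype(int); m=(g<45)[y-8:y+9,x-8:x+9]; ys,xs=np.nonzero(m)
    print(s,q.round(1),m.sum(),(xs.mean()+x-8,ys.mean()+y-8) if m.any() else "")
# tray pack and bay pack still standing (dark at the expected tops)
for n,p in dict(tray=(.483,-.292,.126),bay=(.6025,.178,.124),short=(*(L+.085*ey),.079)).items():
    x,y=proj(t,p).astype(int); print(n,(x,y),g[y-3:y+4,x-3:x+4].mean().round())
go((0.6,0,.2))
E
```

```text
-1 [247.2 213.1] 0 
1 [262.3 224.1] 74 (np.float64(261.7432432432432), np.float64(223.21621621621622))
tray (np.int64(142), np.int64(230)) 13.0
bay (np.int64(293), np.int64(176)) 13.0
short (np.int64(272), np.int64(206)) 14.0
tcp [ 0.5094 -0.041   0.2651] yaw 14.09 -> cm [1.77 9.78 6.52] turn 0 F [ 0.3 -0.1 -0.1] open -0.0001 grip 0.0 t 21.85
```

The ball is at its on-position and all packs are in place, so I hand in.

```bash
python3 -c "
from workcell import *
print(close_job())"
```

```text
the job is handed in; nothing more can be done
None
```

The job is handed in at about 22 s: the charged pack stands upright in the tray, the flat pack is pushed home in the freed bay, the switch lever is over to its end stop, and the short pack is still in its bay.

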